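# Seal a logger test chamber, ease the wing screw and hold it

## Robot

A 6-joint arm with a two-finger parallel gripper is mounted at the origin on a cart in front of the work surface, level with it; the furniture and walls round the work are solid. World frame = base frame: x ahead of the robot, y to its left, z up, the work surface at z = 0. Lengths are in m, angles in rad, forces in N, time in s.
With the tool pointing down it reaches from about 0.425 to 0.95 m from the base axis. Payload 3.5 kg.
Tool frame: the origin (TCP) lies midway between the tips of the shut fingers; the grasp point (between the pads) lies 19 mm behind it; z points along the fingers, y is the line along which they close (so a half turn about z gives the same grasp; the last joint's range is limited). The gripper opens to 85 mm and grips with 20 to 120 N. Pads are 22 mm wide; open, the fingers measure 114 mm over their backs; the gripper's body (76 mm by 85 mm) begins 54 mm behind the grasp point. The pads swing forward as they close: fully open they stand 13 mm farther back than shut.
Start: joints at [0.951, 0.286, 1.577, -0, 1.279, -0.15], TCP at [0.306, 0.602, 0.231] pointing down, gripper open.
Joint ranges: [-2.77, 2.77], [-0.9, 2.22], [0.21, 2.48], [-1.53, 4.67], [0.24, 2.81], [-2.84, 2.84]. Speed limits (rad/s): [2.79, 2.79, 3.14, 3.14, 3.14, 3.14].

## Interface

Orientations are given as a unit quaternion [x, y, z, w].
In Python, from plant import * gives the robot as it stands.
- The arm moves only by the tool move_arm, never from a script. Its argument "moves" is a list of rows, each a list of 3 entries, a list of its own where there are three numbers: the opening, from 0 (shut) to 1 (fully open), then the shift along the tool's x, y, z in m, then the turn, a rotation vector about the tool's x, y, z in rad. A call has exactly 10 rows; each row shifts and turns the commanded pose from where the row before left it, along the tool's axes as they then stand; what a row does not reach is not made up. A row lasts 1/12 s, in which the tool goes at most 41.7 mm and 7.16 degrees, less where a joint would pass 70% of its speed; a pose out of reach is approached as far as the arm can. A call is refused whole if a number of a shift passes 0.0417 or a number of a turn 0.125, either way. A call with a gripper value outside its range is refused whole. The fingers move at their own pace and stop on an object; "grip_force" is the grip in N (left out, the last holds). Time passes only in rows, so rows that do not move let the fingers close, or fill a call up. It gives the time, the measured TCP pose, the force, the opening and the grip force at its end, in the units of the state.
- get_state(): the state, without advancing time (a new reading comes with each control period).
- read_camera(name): name is "side" or "top"; returns the picture (480x640x3 uint8, red, green, blue); there is no depth.
- camera_params(name): a dict with "fx", "fy", "cx", "cy" (pixels), "k1" (the pictures are not rectified: a ray, as slopes to the right and down, at radius r is drawn at 1 + k1 r^2 times it, then the intrinsics apply), "rvec" (rotation vector, rad) and "tvec" (3), from world to camera coordinates, as OpenCV has them. Camera axes: x right, y down, z forward; pixel columns grow to the right and rows downward; lengths in m; the calibration is good to about 2 mm. A picture is of the moment at which its call begins. camera_params takes no time and is no camera call.
- sign_off(): hands the job in; it is judged then, once.
The state is a dict: "time": time; "qpos": joint angles; "dq": joint speeds; "joint_efforts": joint torques, N m; "eef_pos": TCP position; "tcp_rot": TCP orientation; "contact_force": force on the tool from outside, world axes, zero at the start; "wrist_torque": the same for the moment, N m; "opening": opening from 0.0 (shut) to 1.0 (fully open); "finger_force": force on a finger pad.
Only numpy, scipy, OpenCV 4.12 (cv2) and the standard library are available. Lean on these libraries where they do the work, as an engineer would, in place of code of your own. Each camera call takes 0.05 s, during which the arm holds its last target. There are 200 camera calls.

## Task

The data logger is already in its nest, so close up the test chamber: push the lid fully shut, then turn the orange wing screw on its front tongue clockwise until it seats. Then back the screw off a quarter turn so that the gasket can breathe, and keep hold of the wings there: finish with the gripper still holding the screw and the lid still shut. Do not disturb the vial, the dropper bottle or the eraser beside it.

Things in the scene. Friction and masses are not known exactly. Their poses are not given: they have to be found in the camera images.
- chamber: Grey open-topped test chamber, fixed to the desk, 130 (x) x 150 (y) x 50 mm high, with a small white data logger inside. Origin: centre of its underside, on the desk. Its x axis points from the front (screw side) to the back (hinge side), z up. A boss 50 mm high stands in front, under the lid's tongue; low steel flanges at both sides.
- lid (a joint): Blue hinged lid with a clear window: 0 = fully shut (its flat top then lies 58 mm above the desk), grows as the free front edge rises; starts between 0.7 and 1.0 rad. The hinge is stiff: the lid stays wherever it is left, and moves when pushed with about 1 to 3 N at the pads. 8 mm thick, 150 mm wide, reaching 136 mm from the hinge; a tongue 40 mm wide, to 174 mm, carries the screw.
- lid_hinge (a point): Middle of the lid's hinge line, 54 mm above the desk at the back of the chamber, 70 mm behind the chamber's origin. The hinge line runs along the chamber's y axis, and in mid-thickness of the lid.
- lid_pad_left (a point): Centre of the black 22 mm rubber pad on the lid's upper (outer) face near its free corner on the chamber's +y side: 118 mm from the hinge line, 60 mm from the middle, a good place to push with closed fingertips. z axis points out of the lid's upper face.
- lid_pad_right (a point): The same pad at the free corner on the chamber's -y side.
- thumbscrew (a joint): Wing screw in the lid's tongue: angle backed off from its seat. 0 = seated (solid stop), grows counter-clockwise seen from above, so clockwise turns lower it; a quarter turn is 1.57. Starts between 1.75 and 2.2, upper limit 4.5. It turns with a light friction of about 0.05 N m, stays where it is left and does not move up or down as it turns.
- wings: Orange bar grip of the wing screw, 44 (its x) x 10 (its y) x 32 mm high (z, the screw's axis), black dot on top near +x. Origin: its centre, on the axis, 155 mm from the hinge line and 24 mm above the lid's flat top (82 mm above the desk, 85 mm in front of the chamber's origin, when shut); underside 8 mm above the lid on an 18 mm collar. At joint value 0 its x lies along the chamber's x.
- white_vial_center (a point): Centre of a small standing vial with a white cap, 19 mm diameter, 52 mm high. Leave alone.
- dropper_center (a point): Centre of a standing amber dropper bottle with a black top, 34 mm diameter, 88 mm high. Leave alone.
- eraser_center (a point): Centre of a blue and white eraser, 21 x 44 x 13 mm, lying on the desk. Leave alone.

How it is judged:
On the way, in this order (a step that is already met when the one before it is completed fails the run):
1. the lid is pushed fully shut (value of joint lid below 0.04 rad), for 0.2 s.
2. with the lid shut, the wing screw is turned clockwise to its seat (value of joint thumbscrew below 0.07 rad and value of joint lid below 0.04 rad), for 0.2 s.
At the end, for the whole second after the job is handed in: The lid is shut (within 0.04 rad), the wing screw, having been seated (within 0.07 rad of its stop), is backed off a quarter turn (1.57 rad, give or take 0.26 rad), the fingers are holding its wings (contact force over 2 N), and vial, dropper bottle and eraser are within 20 mm of where they stood (value of joint thumbscrew between 1.31 and 1.83 rad and value of joint lid below 0.04 rad and contact force between the fingers and wings above 2 N and distance of each of white_vial_center, dropper_center, eraser_center from where it was at the start of the episode below 0.02 m); the arm keeps its last pose, push and grip.
It fails at once if the vial is moved by 20 mm or more (distance of white_vial_center from where it was at the start of the episode above 0.02 m).
It fails at once if the dropper bottle is moved by 20 mm or more (distance of dropper_center from where it was at the start of the episode above 0.02 m).
It fails at once if the eraser is moved by 20 mm or more (distance of eraser_center from where it was at the start of the episode above 0.02 m).
It also fails if it takes over 58 s, if anything falls off the work surface, if the arm or the gripper's body presses on something with over 40 N, if the wrist force passes 120 N, or if a joint passes its speed limit or range.

## Working session

There is one attempt and no reset: what is moved stays moved. The work goes in short steps, Python scripts to look and compute and a tool call to move; the robot and the scene stay as the last step left them, time stands still between calls to the robot, and variables do not carry over. Pictures are saved under pics/ and viewed, at most 10 in all, crops included, and the job is handed in when it is done.

Besides the shell and the picture viewer there is one more tool, called after "Call:" as name(argument=value, ...) on one line, values as JSON. move_arm: Moves the arm, as the interface text tells. Its arguments: {"type":"object","properties":{"moves":{"type":"array"},"grip_force":{"type":"number"}},"required":["moves"]}

```bash
ls; mkdir -p pics; python3 - <<'E'
from plant import *
import cv2,numpy as np
for n in("side","top"):
    cv2.imwrite(f"pics/{n}0.png",read_camera(n)[:,:,::-1]); p=camera_params(n); print(p)
    R=cv2.Rodrigues(np.array(p["rvec"]))[0]; print(-R.T@np.array(p["tvec"]))
s=get_state(); print(s)
E
```

```text
pics
{'fx': 558.2127439005977, 'fy': 558.2127439005977, 'cx': 327.7378007013866, 'cy': 240.93991910945002, 'k1': -0.042806978277886314, 'rvec': array([ 0.31185766, -2.7197517 ,  1.33449733]), 'tvec': array([0.51694819, 0.20573384, 0.84201074])}
[0.38512314 0.64263785 0.67619575]
{'fx': 524.5584181057844, 'fy': 524.5584181057844, 'cx': 318.6443145242505, 'cy': 229.1916595000777, 'k1': 0.005077614798101956, 'rvec': array([ 2.08561698, -2.15173061,  0.14522954]), 'tvec': array([-0.07098046,  0.53658293,  0.82380526])}
[ 0.3882555  -0.11277869  0.89897342]
{'time': 0.1, 'qpos': array([ 9.50981046e-01,  2.87126007e-01,  1.57805682e+00,  1.41314173e-05,
        1.27861404e+00, -1.50030913e-01]), 'dq': array([ 0.00084528, -0.0021317 , -0.00333117,  0.0002183 , -0.00189054,
       -0.0015188 ]), 'joint_efforts': array([ 3.98333495e-04, -4.07296944e+01, -2.93701386e+01, -1.34923566e-04,
        3.38220336e-03,  1.93613957e-06]), 'eef_pos': array([0.30520059, 0.60137967, 0.23003869]), 'tcp_rot': array([ 2.32739977e-01,  9.72538374e-01, -1.01892163e-03, -4.20096279e-04]), 'contact_force': array([-0.16504292, -0.68297382,  0.39149131]), 'wrist_torque': array([-0.01563698,  0.01154604, -0.04753349]), 'finger_force': 0.0, 'opening': 1.0032068156136418}
```

View pics/side0.png

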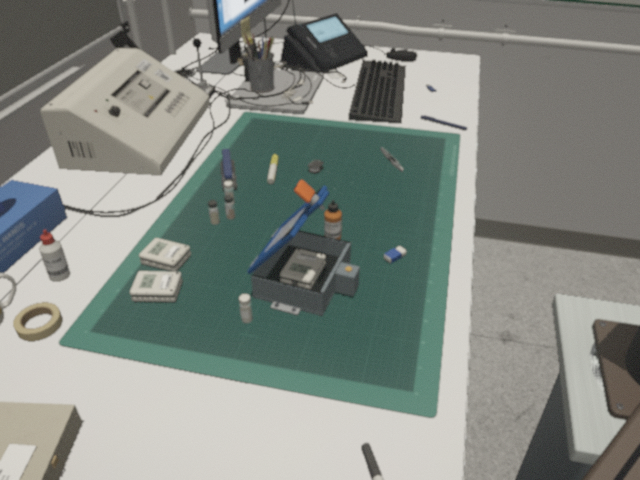

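View pics/top0.png

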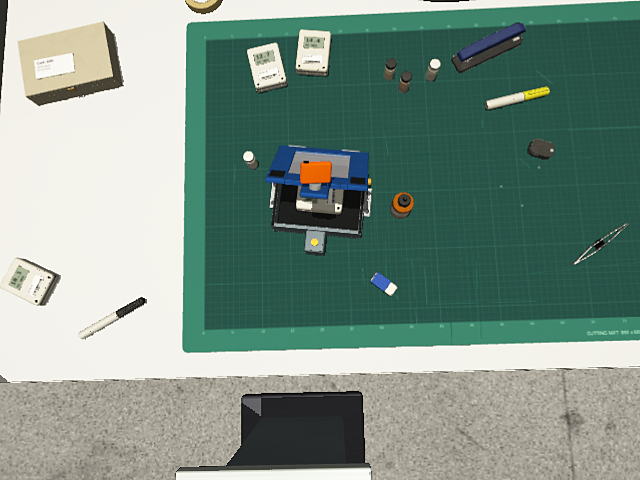

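```bash
python3 - <<'E'
import cv2
t=cv2.imread("pics/top0.png")[130:290,220:430]; s=cv2.imread("pics/side0.png")[170:335,200:420]
a=cv2.resize(t,(790,600),interpolation=cv2.INTER_CUBIC)
cv2.imwrite("pics/tc.png",a); cv2.imwrite("pics/sc.png",cv2.resize(s,(800,600),interpolation=cv2.INTER_CUBIC))
E
```

```text
(no output)
```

View pics/tc.png

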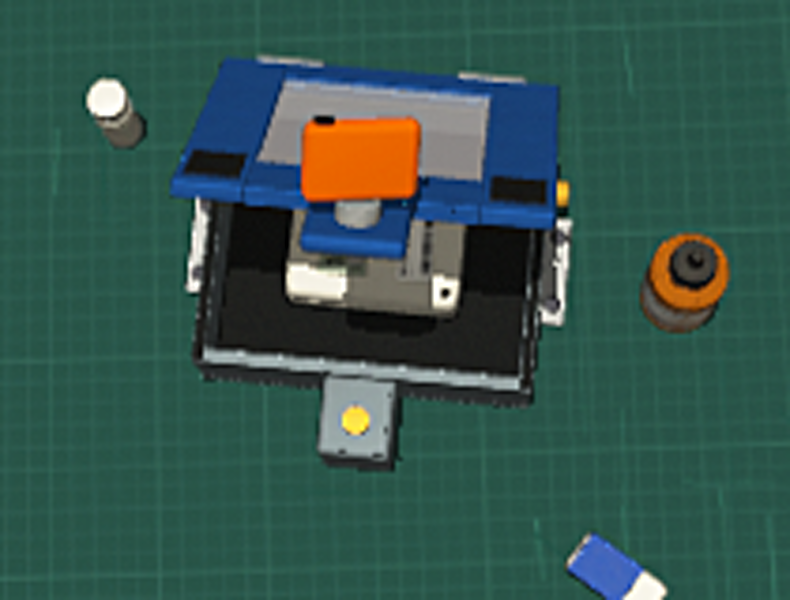

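View pics/sc.png

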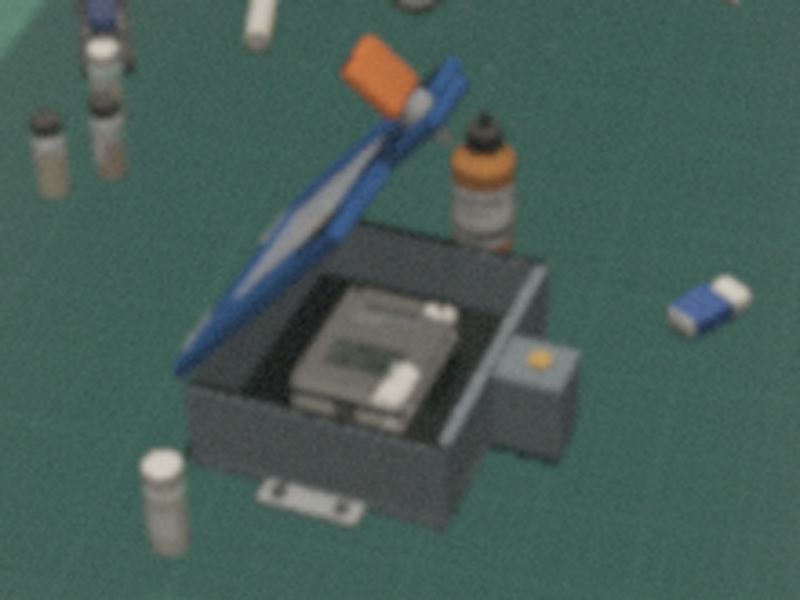

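```bash
cat > h.py <<'E'
from plant import *
import cv2,numpy as np
from scipy.optimize import least_squares
from scipy.spatial.transform import Rotation as Ro
def ray(n,uv):
    p=camera_params(n);K=np.array([[p["fx"],0,p["cx"]],[0,p["fy"],p["cy"]],[0,0,1]])
    q=cv2.undistortPoints(np.array([[uv]],float),K,np.array([p["k1"],0,0,0.]))[0,0]
    R=cv2.Rodrigues(np.array(p["rvec"]))[0]; return -R.T@np.array(p["tvec"]), R.T@np.array([*q,1])
def onz(n,uv,z):
    c,d=ray(n,uv); return c+d*(z-c[2])/d[2]
def proj(n,X):
    p=camera_params(n);K=np.array([[p["fx"],0,p["cx"]],[0,p["fy"],p["cy"]],[0,0,1]])
    return cv2.projectPoints(np.array(X,float).reshape(-1,3),np.array(p["rvec"]),np.array(p["tvec"]),K,np.array([p["k1"],0,0,0.]))[0][:,0]
E
python3 - <<'E'
from h import *
t=lambda x,y:(220+x/3.762,130+y/3.75); s=lambda x,y:(200+x/3.636,170+y/3.636)
d1=onz("top",t(355,419),.05); d2=onz("side",s(541,359),.05); print(d1,d2)
a=onz("top",t(203,362),.05);b=onz("top",t(524,389),.05); v=a-b; yaw=np.arctan2(v[1],v[0])-np.pi/2; print(a,b,np.linalg.norm(v),yaw)
d=(d1+d2)/2; C=d[:2]+.085*np.array([np.cos(yaw),np.sin(yaw)]); 
def W(P,yaw,C): 
    c,s_=np.cos(yaw),np.sin(yaw);return np.array([C[0]+c*P[0]-s_*P[1],C[1]+s_*P[0]+c*P[1],P[2]])
def lidp(r,y,h,th): return (.07-r*np.cos(th)-h*np.sin(th)*-1*-1*-1 if 0 else .07-r*np.cos(th)+h*np.sin(th), y, .054+r*np.sin(th)+h*np.cos(th))
# joint fit of points
pts=[("top",t(355,419),(-.085,0,.05),0),("side",s(541,359),(-.085,0,.05),0),
("top",t(203,362),(-.065,.075,.05),0),("top",t(524,389),(-.065,-.075,.05),0),
("top",t(215,163),(.118,.06,.004),1),("top",t(518,190),(.118,-.06,.004),1),("top",t(356,252),(.174,0,-.004),1)]
def f(p):
    return np.concatenate([proj(n,W(lidp(*P,p[3]) if l else P,p[2],p[:2]))[0]-uv for n,uv,P,l in pts])
r=least_squares(f,[*C,yaw,.85]);print(r.x,r.fun.round(1))
p=r.x
for q in [(.118,.06,.004),(.118,-.06,.004),(.155,0,.028)]: print("lid",W(lidp(*q,p[3]),p[2],p[:2]).round(4), W(lidp(*q,0),p[2],p[:2]).round(4))
for n,u,z in (("vial",t(108,97),.052),("drop",t(693,262),.088),("eraser",t(615,570),.0)): print(n,onz("top",u,z).round(3))
E
```

```text
[ 0.51250565 -0.08027123  0.05      ] [ 0.51146572 -0.07803616  0.05      ]
[ 0.54003195 -0.01431663  0.05      ] [ 0.52327297 -0.15413081  0.05      ] 0.1408150158821749 -0.11929691261331787
[ 0.59621227 -0.09156193 -0.12470654  0.89177665] [ 0.4  0.4  0.1 -1.1 -3.2 -0.5  2.3  0.5  0.2 -0.3  0.5 -0.7 -0.9  0.7]
lid [ 0.6027 -0.0319  0.1483] [ 0.556  -0.0261  0.058 ]
lid [ 0.5878 -0.151   0.1483] [ 0.5411 -0.1451  0.058 ]
lid [ 0.5907 -0.0909  0.1922] [ 0.5119 -0.081   0.082 ]
vial [0.662 0.026 0.052]
drop [ 0.569 -0.225  0.088]
eraser [ 0.447 -0.194  0.   ]
```

Call:
move_arm(moves=[[0,[0,0,0],[0,0,-0.1175]],[0,[0,0,0],[0,0,-0.1175]],[0,[0,0,0],[0,0,-0.1175]],[0,[0,0,0],[0,0,-0.1175]],[0,[-0.0165,-0.0355,0],[0,0,0]],[0,[-0.0165,-0.0355,0],[0,0,0]],[0,[-0.0165,-0.0355,0],[0,0,0]],[0,[-0.0165,-0.0355,0],[0,0,0]],[0,[-0.0165,-0.0355,0],[0,0,0]],[0,[-0.0165,-0.0355,0],[0,0,0]]], grip_force=40)

```text
time: 0.93
eef_pos: [0.4046, 0.387, 0.2307]
tcp_rot: [-0.0, 1.0, -0.0, -0.0]
contact_force: [0.6, 1.0, 0.8]
opening: -0.002
finger_force: 0.0
```

Call:
move_arm(moves=[[0,[-0.0165,-0.0355,0],[0,0,0]],[0,[-0.0165,-0.0355,0],[0,0,0]],[0,[-0.0165,-0.0355,0],[0,0,0]],[0,[-0.0165,-0.0355,0],[0,0,0]],[0,[-0.0165,-0.0355,0],[0,0,0]],[0,[-0.0165,-0.0355,0],[0,0,0]],[0,[-0.0165,-0.0355,0],[0,0,0]],[0,[-0.0165,-0.0355,0],[0,0,0]],[0,[-0.0165,-0.0355,0],[0,0,0]],[0,[-0.0165,-0.0355,0],[0,0,0]]])

```text
time: 1.77
eef_pos: [0.5698, 0.032, 0.2309]
tcp_rot: [0.0, 1.0, 0.0, -0.0]
contact_force: [1.0, 0.6, 0.3]
opening: -0.005
finger_force: 0.0
```

Call:
move_arm(moves=[[0,[-0.007,-0.02,0],[0,0,0]],[0,[-0.007,-0.02,0],[0,0,0]],[0,[-0.007,-0.02,0],[0,0,0]],[0,[-0.007,-0.003,0.01],[0,0,0]],[0,[-0.007,0,0.02],[0,0,0]],[0,[0,0,0.02],[0,0,0]],[0,[0.006,0,0.01],[0,0,0]],[0,[0.006,0,0.01],[0,0,0]],[0,[0.006,0,0.01],[0,0,0]],[0,[0.006,0,0.01],[0,0,0]]])

```text
time: 2.6
eef_pos: [0.58, -0.0283, 0.1414]
tcp_rot: [-0.0, 1.0, 0.0, 0.0]
contact_force: [0.4, 0.3, 0.3]
opening: 0.001
finger_force: 0.3
```

Call:
move_arm(moves=[[0,[0.004,0,0.01],[0,0,0]],[0,[0.004,0,0.01],[0,0,0]],[0,[0.004,0,0.01],[0,0,0]],[0,[0.003,0,0.01],[0,0,0]],[0,[0.003,0,0.01],[0,0,0]],[0,[0.003,0,0.01],[0,0,0]],[0,[0.002,0,0.01],[0,0,0]],[0,[0.001,0,0.01],[0,0,0]],[0,[0,0,0.004],[0,0,0]],[0,[0,0,0],[0,0,0]]])

```text
time: 3.43
eef_pos: [0.5565, -0.0291, 0.058]
tcp_rot: [-0.0, 1.0, 0.0, -0.001]
contact_force: [-3.8, 1.0, 7.5]
opening: -0.003
finger_force: 3.7
```

Press a bit more, hold, then rise clear.

Call:
move_arm(moves=[[0,[0,0,0.001],[0,0,0]],[0,[0,0,0.001],[0,0,0]],[0,[0,0,0.001],[0,0,0]],[0,[0,0,0],[0,0,0]],[0,[0,0,0],[0,0,0]],[0,[0,0,0],[0,0,0]],[0,[0,0,0],[0,0,0]],[0,[0,0,0],[0,0,0]],[0,[0,0,0],[0,0,0]],[0,[0,0,0],[0,0,0]]])

```text
time: 4.27
eef_pos: [0.5565, -0.0291, 0.0577]
tcp_rot: [-0.0, 1.0, 0.0, -0.002]
contact_force: [-11.2, 1.5, 21.8]
opening: 0.001
finger_force: 10.4
```

Call:
move_arm(moves=[[0,[0,0,-0.02],[0,0,0]],[0,[0,0,-0.035],[0,0,0.12]],[0,[0,0,-0.035],[0,0,0.12]],[0,[0,0.02,-0.03],[0,0,0.12]],[1,[0,0.03,-0.02],[0,0,0.12]],[1,[0,0.03,0],[0,0,0.12]],[1,[0,0.03,0],[0,0,0.12]],[1,[0,0.03,0],[0,0,0.12]],[1,[0,0,0],[0,0,0]],[1,[0,0,0],[0,0,0]]])

```text
time: 5.1
eef_pos: [0.6229, 0.0934, 0.1935]
tcp_rot: [0.406, 0.914, -0.0, -0.0]
contact_force: [-0.6, -0.2, -0.5]
opening: 0.846
finger_force: 0.0
```

```bash
python3 - <<'E'
from h import *
s=get_state();print(s["eef_pos"],s["tcp_rot"],s["time"])
t=read_camera("top");S=read_camera("side")
cv2.imwrite("pics/t1.png",cv2.resize(t[130:290,220:430,::-1],(790,600),interpolation=cv2.INTER_CUBIC))
cv2.imwrite("pics/s1.png",cv2.resize(S[170:335,200:420,::-1],(800,600),interpolation=cv2.INTER_CUBIC))
E
```

```text
[0.62291575 0.09338292 0.19345829] [ 4.06254767e-01  9.13759726e-01 -3.28748603e-04 -3.45821973e-04] 5.1
```

View pics/t1.png

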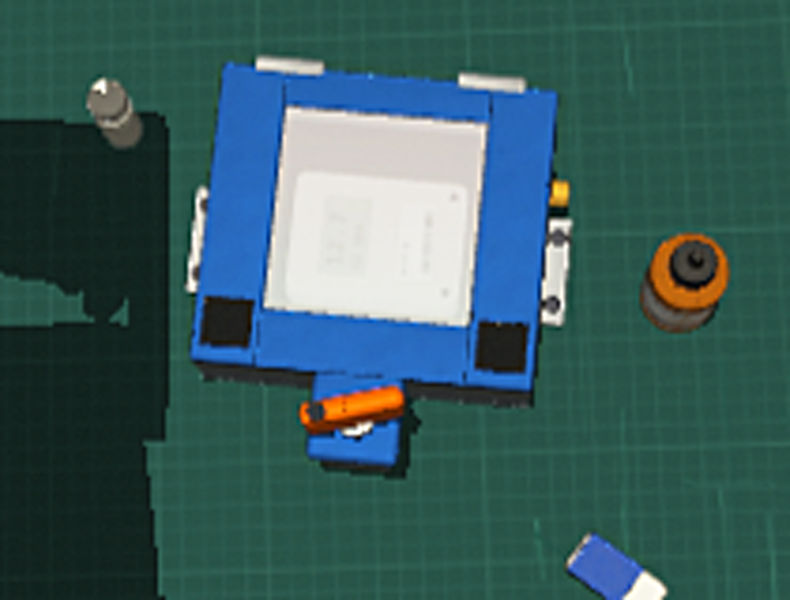

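View pics/s1.png

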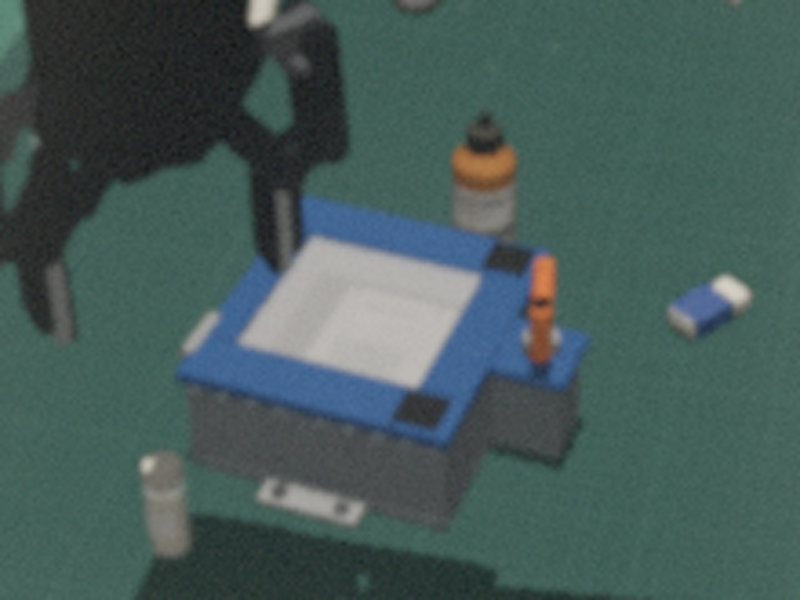

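The lid is shut. In the top crop the wings run from the dot end at about (305,412) to (402,400), with pads at (227,321) and (502,346). Nothing else has moved.

```bash
python3 - <<'E'
from h import *
t=lambda x,y:(220+x/3.762,130+y/3.75)
a=onz("top",t(227,321),.058);b=onz("top",t(502,346),.058);v=a-b;yaw=np.arctan2(v[1],v[0])-np.pi/2
m=(a+b)/2; ax=np.array([np.cos(yaw),np.sin(yaw)]); print(a,b,np.linalg.norm(v),yaw,"screw",m[:2]-.037*ax)
im=read_camera("top");h=cv2.cvtColor(im,cv2.COLOR_RGB2HSV)
k=cv2.inRange(h,(3,150,120),(18,255,255));k[:,:295]=0;k[:,335:]=0;k[:220]=0;k[260:]=0
y,x=np.nonzero(k);print(len(x));r=cv2.minAreaRect(np.c_[x,y].astype(np.float32));print(r)
P=np.array([onz("top",(i,j),.095)[:2] for i,j in zip(x,y)]);c=P.mean(0);w=np.linalg.svd(P-c)[2][0]
if w[1]<0:w=-w
th=np.arctan2(w[1],w[0]);print("wing c",c,"dir",th,"joint",th-yaw)
E
```

```text
[ 0.55642756 -0.02598227  0.058     ] [ 0.54119953 -0.145032    0.058     ] 0.1200197173971828 -0.12722236529231035 screw [ 0.51211257 -0.08081259]
138
((313.0, 238.0), (6.260990619659424, 27.01170539855957), 79.69515228271484)
wing c [ 0.51232668 -0.08184826] dir 1.7551240501914795 joint 1.88234641548379
```

Call:
move_arm(moves=[[1,[0,0,0],[0,0,0.11]],[1,[0,0,0],[0,0,0.11]],[1,[0,0,0],[0,0,0.11]],[1,[0,0,0],[0,0,0.11]],[1,[0,0,0],[0,0,0.11]],[1,[-0.03,-0.028,0],[0,0,0]],[1,[-0.03,-0.028,0],[0,0,0]],[1,[-0.03,-0.028,0],[0,0,0]],[1,[-0.03,-0.028,0],[0,0,0]],[1,[-0.031,-0.029,0],[0,0,0]]])

```text
time: 6.08
eef_pos: [0.5095, -0.0828, 0.1943]
tcp_rot: [0.64, 0.768, -0.0, 0.0]
contact_force: [0.9, 0.2, 0.6]
opening: 1.0
finger_force: 0.0
```

Call:
move_arm(moves=[[1,[0,0,0],[0,0,0]],[1,[0,0,0.025],[0,0,0]],[1,[0,0,0.025],[0,0,0]],[1,[0,0,0.025],[0,0,0]],[1,[0,0,0.025],[0,0,0]],[1,[0,0,0.015],[0,0,0]],[1,[0,0,0.01],[0,0,0]],[1,[0,0,0],[0,0,0]],[1,[0,0,0],[0,0,0]],[1,[0,0,0],[0,0,0]]])

```text
time: 6.92
eef_pos: [0.5124, -0.0814, 0.0707]
tcp_rot: [0.64, 0.768, 0.0, 0.001]
contact_force: [0.4, 0.5, -0.4]
opening: 0.999
finger_force: 0.0
```

Call:
move_arm(moves=[[0,[0,0,0],[0,0,0]],[0,[0,0,0],[0,0,0]],[0,[0,0,0],[0,0,0]],[0,[0,0,0],[0,0,0]],[0,[0,0,0],[0,0,0]],[0,[0,0,0],[0,0,0]],[0,[0,0,0],[0,0,0]],[0,[0,0,0],[0,0,0]],[0,[0,0,0],[0,0,0]],[0,[0,0,0],[0,0,0]]], grip_force=50)

```text
time: 7.75
eef_pos: [0.512, -0.0808, 0.0696]
tcp_rot: [0.64, 0.768, 0.001, 0.0]
contact_force: [1.6, 1.9, 0.3]
opening: 0.106
finger_force: 52.0
```

Call:
move_arm(moves=[[0,[0,0,0],[0,0,0.12]],[0,[0,0,0],[0,0,0.12]],[0,[0,0,0],[0,0,0.12]],[0,[0,0,0],[0,0,0.12]],[0,[0,0,0],[0,0,0.12]],[0,[0,0,0],[0,0,0.12]],[0,[0,0,0],[0,0,0.12]],[0,[0,0,0],[0,0,0.12]],[0,[0,0,0],[0,0,0.12]],[0,[0,0,0],[0,0,0.12]]])

```text
time: 8.58
eef_pos: [0.5109, -0.0802, 0.0696]
tcp_rot: [0.963, 0.27, -0.001, -0.001]
contact_force: [-0.5, 2.5, 2.8]
opening: 0.108
finger_force: 52.5
```

```bash
python3 -c "
from h import *
s=get_state();print(s['eef_pos'],s['qpos'],s['wrist_torque'],s['contact_force'],2*np.arctan2(s['tcp_rot'][1],s['tcp_rot'][0]))"
```

```text
[ 0.51094016 -0.08019096  0.06956923] [-3.52436732e-01  1.40868956e-01  2.07357056e+00  1.03775990e-03
  9.29447529e-01  6.71499252e-01] [0.68319702 0.14669241 0.06506193] [-0.53602949  2.53483108  2.8310109 ] 0.546238520989435
```

Call:
move_arm(moves=[[0,[0,0,0],[0,0,0.1]],[0,[0,0,0],[0,0,0.1]],[0,[0,0,0],[0,0,0.1]],[0,[0,0,0],[0,0,0.1]],[0,[0,0,0],[0,0,0.1]],[0,[0,0,0],[0,0,0.1]],[0,[0,0,0],[0,0,0.03]],[0,[0,0,0],[0,0,0]],[0,[0,0,0],[0,0,0]],[0,[0,0,0],[0,0,0]]])

```text
time: 9.42
eef_pos: [0.5108, -0.0795, 0.0695]
tcp_rot: [0.999, -0.039, -0.001, -0.001]
contact_force: [-0.3, 4.6, 4.3]
opening: 0.108
finger_force: 52.6
```

```bash
python3 -c "
from h import *
s=get_state();print(s['eef_pos'],s['qpos'],s['wrist_torque'],s['contact_force'],2*np.arctan2(s['tcp_rot'][1],s['tcp_rot'][0]))"
```

```text
[ 0.51077886 -0.07953266  0.06954518] [-0.35194177  0.14067907  2.07384325  0.00259454  0.93022953  1.29603461] [ 0.89581761  0.04342039 -0.02461585] [-0.33779234  4.62308237  4.29593704] -0.07873396679665129
```

Call:
move_arm(moves=[[0,[0,0,0],[0,0,0.02]],[0,[0,0,0],[0,0,0.02]],[0,[0,0,0],[0,0,0.02]],[0,[0,0,0],[0,0,0.02]],[0,[0,0,0],[0,0,0]],[0,[0,0,0],[0,0,0]],[0,[0,0,0],[0,0,0]],[0,[0,0,0],[0,0,0]],[0,[0,0,0],[0,0,0]],[0,[0,0,0],[0,0,0]]])

```text
time: 10.25
eef_pos: [0.5108, -0.0794, 0.0695]
tcp_rot: [0.997, -0.077, -0.001, -0.001]
contact_force: [-1.6, 6.1, 3.9]
opening: 0.108
finger_force: 53.3
```

```bash
python3 -c "
from h import *
s=get_state();print(s['eef_pos'],s['qpos'],s['wrist_torque'],s['contact_force'],2*np.arctan2(s['tcp_rot'][1],s['tcp_rot'][0]))"
```

```text
[ 0.51078702 -0.07942791  0.06954504] [-3.51351595e-01  1.40676760e-01  2.07384523e+00  1.60405127e-03
  9.30099409e-01  1.37312389e+00] [1.04253416 0.00108992 0.669182  ] [-1.57973675  6.13338538  3.86136852] -0.15463993545830385
```

Call:
move_arm(moves=[[0,[0,0,0],[0,0,0.02]],[0,[0,0,0],[0,0,0.02]],[0,[0,0,0],[0,0,0]],[0,[0,0,0],[0,0,0]],[0,[0,0,0],[0,0,0]],[0,[0,0,0],[0,0,0]],[0,[0,0,0],[0,0,-0.02]],[0,[0,0,0],[0,0,-0.02]],[0,[0,0,0],[0,0,-0.02]],[0,[0,0,0],[0,0,0]]])

```text
time: 11.08
eef_pos: [0.5108, -0.0795, 0.0696]
tcp_rot: [0.998, -0.068, -0.001, -0.001]
contact_force: [-0.8, 5.9, 5.7]
opening: 0.107
finger_force: 52.7
```

```bash
python3 -c "
from h import *
s=get_state();print(s['eef_pos'],s['qpos'],s['wrist_torque'],s['contact_force'],2*np.arctan2(s['tcp_rot'][1],s['tcp_rot'][0]))"
```

```text
[ 0.51082878 -0.07946096  0.0695506 ] [-0.35158132  0.14071518  2.07378928  0.00210341  0.9301007   1.35404808] [0.9987899 0.0803144 0.2898936] [-0.7632403   5.87422255  5.70884733] -0.13609292847222154
```

Call:
move_arm(moves=[[0,[0,0,0],[0,0,-0.12]],[0,[0,0,0],[0,0,-0.12]],[0,[0,0,0],[0,0,-0.12]],[0,[0,0,0],[0,0,-0.12]],[0,[0,0,0],[0,0,-0.12]],[0,[0,0,0],[0,0,-0.12]],[0,[0,0,0],[0,0,-0.12]],[0,[0,0,0],[0,0,-0.12]],[0,[0,0,0],[0,0,-0.12]],[0,[0,0,0],[0,0,-0.12]]])

```text
time: 11.92
eef_pos: [0.5113, -0.0806, 0.0696]
tcp_rot: [0.861, 0.509, -0.0, -0.0]
contact_force: [0.8, 1.1, 1.8]
opening: 0.108
finger_force: 52.3
```

Call:
move_arm(moves=[[0,[0,0,0],[0,0,-0.1]],[0,[0,0,0],[0,0,-0.1]],[0,[0,0,0],[0,0,-0.1]],[0,[0,0,0],[0,0,-0.08]],[0,[0,0,0],[0,0,0]],[0,[0,0,0],[0,0,0]],[0,[0,0,0],[0,0,0]],[0,[0,0,0],[0,0,0]],[0,[0,0,0],[0,0,0]],[0,[0,0,0],[0,0,0]]])

```text
time: 12.75
eef_pos: [0.5117, -0.0808, 0.0695]
tcp_rot: [0.751, 0.66, 0.0, 0.0]
contact_force: [2.2, 3.7, 3.1]
opening: 0.107
finger_force: 52.3
```

```bash
python3 -c "
from h import *
s=get_state();print(s['eef_pos'],s['wrist_torque'],s['contact_force'],2*np.arctan2(s['tcp_rot'][1],s['tcp_rot'][0])+.127)
S=read_camera('side');cv2.imwrite('pics/s2.png',cv2.resize(S[170:335,200:420,::-1],(800,600),interpolation=cv2.INTER_CUBIC))"
```

```text
[ 0.51167038 -0.08078092  0.06954392] [ 0.50690993 -0.29964434 -0.04647147] [2.18384285 3.68393354 3.11466311] 1.5679523532557127
```

View pics/s2.png

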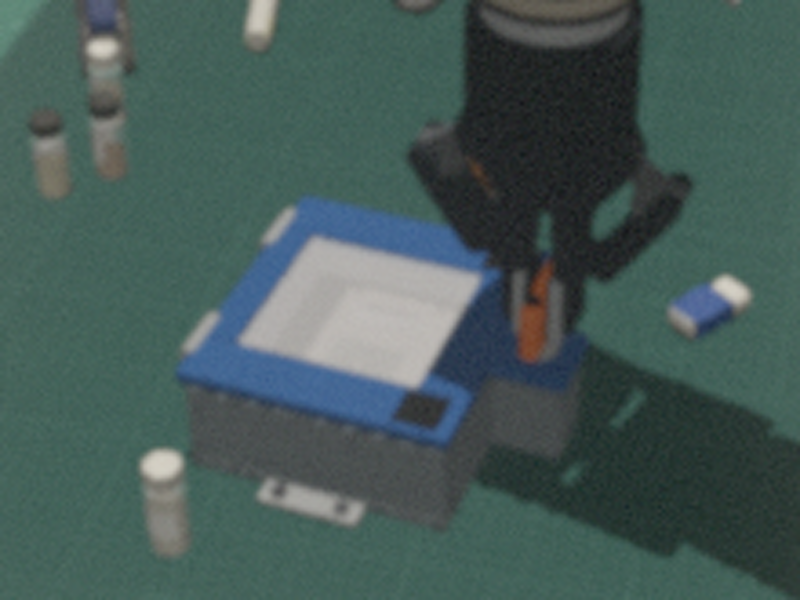

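The side crop shows the lid shut, the wings held near (535,310) and aligned with the fingers, and the vial and eraser where they were.

```bash
python3 -c "
from plant import *
print(sign_off())"
```

```text
the job is handed in; nothing more can be done
None
```

The job is handed in: the lid is shut, and the screw was turned to its seat and backed off about 1.57 rad. The gripper is still holding the wings, and the vial, dropper bottle and eraser were not touched; the sign-off gave no verdict.

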